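# Make up the spindle kit and the packing kit

## Task

Make up two kits from the parts lying loose on the bench. Spindle kit, in the tray with the upright pin: put the wide flat steel collar over the pin down onto the tray floor, then the taller, narrower steel spacer over the pin on top of it, and lay the hex nut flat in the tray's other, smaller compartment. Packing kit, in the tray without a pin: lay the short flat steel bar in the longer compartment and the black rubber block flat in the shorter one; leave the roll of tape, the long square tube and the wooden block where they are.

Things in the scene. Friction and masses are not known exactly. Their poses are not given: they have to be found in the camera images.
- pin_tray: Spindle kit's plywood tray, fixed, 190 (y) x 120 mm (x). Floor 6 mm thick; the 4 mm wide strips round it and across rise 5 mm above the floor. Origin: centre of underside. The strip across at y = -25 mm leaves a larger compartment (y -23 to 91, x -56 to 56 mm) and a smaller one (y -91 to -27). In the larger, at x 0, y +35 mm, an upright 12 mm steel pin, top 48 mm above the floor, the last 8 mm tapered.
- flat_tray: Packing kit's plywood tray, fixed, 190 (y) x 120 mm (x). Floor 6 mm thick; the 4 mm wide strips round it and across rise 5 mm above the floor. Origin: centre of underside. No pin. The strip across at y = -20 mm leaves a longer compartment (y -18 to 91, x -56 to 56 mm) and a shorter one (y -91 to -22).
- wide_collar: Wide, low steel ring: outside diameter 56 mm, bore 26 mm, height 18 mm, lying flat. Loose. Origin: centre of its underside, z up.
- tall_spacer: Narrower, taller steel ring: outside diameter 40 mm, bore 22 mm, height 26 mm, standing on end. Loose. Origin: centre of its underside, z up.
- nut: Plain steel hex nut lying flat, 36 mm across its flats (x axis), 42 mm across its corners (y axis), 19 mm high. Loose. Origin: centre of its underside, z up.
- steel_bar: Short bar of bare steel, 85 mm long (its y axis), 20 mm wide (x), 12 mm high. Loose. Origin: centre of its underside, z up.
- rubber_pad: Black rubber block, 30 mm long (its y axis), 22 mm wide (x), 20 mm high. Loose. Origin: centre of its underside, z up.
- tape_roll: Roll of black tape lying flat, about 61 mm across and 19 mm high. Bystander, loose: leave it where it is. Origin: centre of its underside.
- square_tube: Long steel square tube, 220 mm long (y), 17 mm square. Bystander, loose: leave it where it is. Origin: centre of its underside.
- wood_block: Wooden block, 150 mm long (y), 60 mm wide (x), 45 mm high. Bystander, loose: leave it where it is. Origin: centre of its underside.
There are look-alikes about, which are no part of the job. Leave any green or orange look-alike of the steel_bar alone.

How it is judged:
At the end, for the whole second after the job is handed in: All released, at rest, flat (0.12 rad): collar round the pin (9 mm) on the pin tray's floor, spacer round the pin (8 mm) on the collar, nut on the floor of that tray's smaller compartment; bar on the floor of the other tray's longer compartment, rubber block in its shorter one (heights within 3 mm) (x of wide_collar in the frame of pin_tray between -0.009 and 0.009 m and y of wide_collar in the frame of pin_tray between 0.026 and 0.044 m and z of wide_collar in the frame of pin_tray between 0.003 and 0.009 m and angle between each of wide_collar, tall_spacer, nut, steel_bar, rubber_pad's own z axis and vertical below 0.12 rad and linear speed of each of wide_collar, tall_spacer, nut, steel_bar, rubber_pad below 0.02 m/s and angular speed of each of wide_collar, tall_spacer, nut, steel_bar, rubber_pad below 0.3 rad/s and x of tall_spacer in the frame of pin_tray between -0.008 and 0.008 m and y of tall_spacer in the frame of pin_tray between 0.027 and 0.043 m and z of tall_spacer in the frame of pin_tray between 0.021 and 0.027 m and x of nut in the frame of pin_tray between -0.044 and 0.044 m and y of nut in the frame of pin_tray between -0.08 and -0.038 m and z of nut in the frame of pin_tray between 0.003 and 0.0085 m and x of steel_bar in the frame of flat_tray between -0.052 and 0.052 m and y of steel_bar in the frame of flat_tray between -0.014 and 0.087 m and z of steel_bar in the frame of flat_tray between 0.003 and 0.0085 m and x of rubber_pad in the frame of flat_tray between -0.052 and 0.052 m and y of rubber_pad in the frame of flat_tray between -0.085 and -0.029 m and z of rubber_pad in the frame of flat_tray between 0.003 and 0.0085 m); the robot touches nothing.
It fails at once if the roll of tape, the square tube or the wooden block is shifted by more than 25 mm (distance of any of tape_roll, square_tube, wood_block from where it was at the start of the episode above 0.025 m).
It also fails if it takes over 125 s, if anything falls off the work surface, if the arm or the gripper's body presses on something with over 40 N, if the wrist force passes 120 N, or if a joint passes its speed limit or range.

## Robot

A 6-joint arm with a two-finger parallel gripper is mounted at the origin on a cart in front of the work surface, level with it; the furniture and walls round the work are solid. World frame = base frame: x ahead of the robot, y to its left, z up, the work surface at z = 0. Lengths are in m, angles in rad, forces in N, time in s.
With the tool pointing down it reaches from about 0.25 to 0.775 m from the base axis. Payload 4 kg.
Tool frame: the origin (TCP) lies on the centre line of the jaws, within the pads' length; the fingertips stand 8 mm ahead of it and the grasp point (between the pads) lies 11 mm behind it; z points along the fingers, y is the direction in which the jaws open and shut (so a half turn about z gives the same grasp; the last joint's range is limited). The gripper opens to 94 mm and grips with 3 to 60 N. Pads are 16 mm wide; open, the fingers measure 119 mm over their backs; the gripper's body (75 mm by 177 mm) begins 78 mm behind the grasp point.
Start: joints at [1.207, 0.087, 1.371, -0, 1.684, -0.103], TCP at [0.142, 0.531, 0.214] pointing down, gripper open.
Joint ranges: [-3.1, 3.1], [-0.76, 2.03], [0.27, 2.55], [-1.08, 4.22], [0.17, 2.65], [-2.57, 2.57]. Speed limits (rad/s): [2.79, 2.79, 3.14, 3.14, 3.14, 3.14].

## Interface

Orientations are given as [roll, pitch, yaw] about the fixed x, y, z axes, in that order (R = Rz(yaw) Ry(pitch) Rx(roll)).
In Python, from bench import * gives the robot as it stands.
- The arm moves only by the tool step_arm, never from a script. Its argument "steps" is a list of rows, each an object of numbers: "jaw": the opening, from 0 (shut) to 1 (fully open); "tx", "ty", "tz": the shift along the tool's x, y, z in m; "ax", "ay", "az": the turn, a rotation vector about the tool's x, y, z in rad. In form: [{"jaw": .., "tx": .., "ty": .., "tz": .., "ax": .., "ay": .., "az": ..}, ...]. A call has 1 to 8 rows; each row is the pose to reach, as a shift and turn from the pose measured when the call began, along the tool's axes at that moment; what a row does not reach only later rows make up. A row lasts 1/10 s, in which the tool goes at most 50 mm and 8.59 degrees, less where a joint would pass 70% of its speed; a pose out of reach is approached as far as the arm can. A call with a gripper value outside its range is refused whole. The fingers move at their own pace and stop on an object; the grip force is fixed at half the most. Time passes only in rows, so rows that repeat a pose let the fingers close. It gives the time, the measured TCP pose, the force and the opening at its end, in the units of the state.
- get_obs(): the state, without advancing time (a new reading comes with each control period).
- snapshot(name): name is "side" or "top" or "wrist"; returns (picture, depth): 420x560x3 uint8, red, green, blue; 420x560 float32, m along the optical axis (not along the pixel's ray), 0 where there is no reading.
- camera_model(name): a dict with "intrinsics" (3x3 intrinsics, pixels), "origin" and "orientation" of the camera in the world. Camera axes: x right, y down, z forward; pixel columns grow to the right and rows downward; lengths in m; the calibration is good to about 2 mm. A picture is of the moment at which its call begins: read the wrist's pose just before it. camera_model takes no time and is no camera call; for the wrist camera it gives the pose at the moment of the call.
- close_job(): hands the job in, once; it reports no verdict.
Trained networks look in the newest picture that a camera, given by its name, has taken for a name from the list of things; names that differ only in an ending like _2 or _b are one class to them, and where a whole thing is asked for, a point or a joint stands for the part that bears it (a point fixed in the world has none). Each returns a list of dicts, best first, with "confidence" (0 to 1); they miss things now and then, are a little off and sometimes report something else, mostly with a low value. They report only what shows in the picture. A call takes as long as a camera call. They do not tell look-alikes from the thing itself.
- silhouettes(camera, query): "pixels" (420x560 bool, what is visible of it) and "rect" ([left, top, right, bottom] in pixels, round what is visible of it).
The state is a dict: "time": time; "joint_positions": joint angles; "qvel": joint speeds; "joint_torque": joint torques, N m; "tool_pos": TCP position; "ee_rot": TCP orientation; "wrist_force": force on the tool from outside, world axes, zero at the start; "wrist_torque": the same for the moment, N m; "width": finger opening in m.
Only numpy, scipy, OpenCV 4.12 (cv2) and the standard library are available. Lean on these libraries where they do the work, as an engineer would, in place of code of your own. Each camera call takes 0.05 s, during which the arm holds its last target. There are 200 camera calls.

## Working session

There is one attempt and no reset: what is moved stays moved. The work goes in short steps, Python scripts to look and compute and a tool call to move; the robot and the scene stay as the last step left them, time stands still between calls to the robot, and variables do not carry over. Pictures are saved under pics/ and viewed, about 12 in all and at most 16, crops included, and the job is handed in when it is done.

Besides the shell and the picture viewer there is one more tool, called after "Call:" as a command line: name --argument value ..., lists and objects as JSON in quotes. step_arm: Moves the arm, as the interface text tells. Its arguments: {"type":"object","properties":{"steps":{"type":"array"}},"required":["steps"]}

```bash
ls; mkdir -p pics
python3 - <<'E'
from bench import *
import cv2,numpy as np
o=get_obs();print(o['time'],o['tool_pos'],o['ee_rot'],o['width'])
for n in ['top','side']:
    p,d=snapshot(n);cv2.imwrite(f'pics/{n}0.png',p[...,::-1]);np.save(f'pics/{n}0.npy',d)
    m=camera_model(n);print(n,m)
E
```

```text
pics
0.0 [0.14163869 0.53091351 0.21233429] [-3.13946012e+00 -2.11419808e-04  2.88079719e+00] 0.0938529947343922
top {'intrinsics': array([[507.4387268 ,   0.        , 277.77799789],
       [  0.        , 507.4387268 , 214.92596339],
       [  0.        ,   0.        ,   1.        ]]), 'origin': array([0.46391027, 0.01682252, 1.6912694 ]), 'orientation': array([-3.07272678e+00,  2.74021511e-04, -1.57672372e+00])}
side {'intrinsics': array([[463.89038573,   0.        , 271.06209457],
       [  0.        , 463.89038573, 206.17482831],
       [  0.        ,   0.        ,   1.        ]]), 'origin': array([0.21031957, 1.01371732, 0.79159577]), 'orientation': array([-2.19168173, -0.00741959, -2.79000793])}
```

View pics/top0.png

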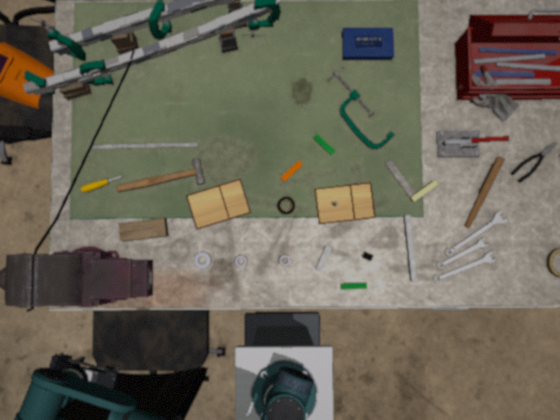

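View pics/side0.png

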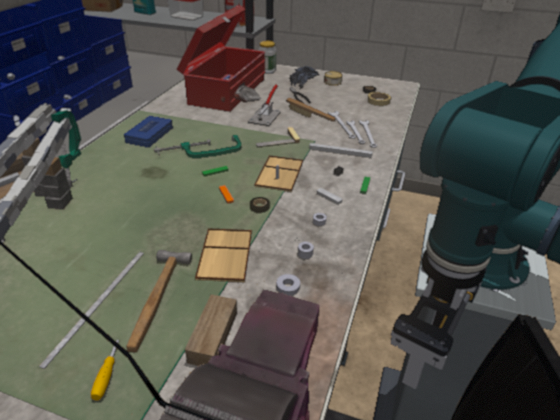

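The top view shows the flat tray at (218,204), pin tray (345,203), tape (286,205), collar (203,260), spacer (241,261), nut (285,260), steel bar (323,257), rubber (367,256), tube (409,248) and wood block (143,229). The look-alikes are green at (353,286) and (324,144), and orange at (291,170).

```bash
cat > h.py <<'E'
from bench import *
import cv2,numpy as np
from scipy.spatial.transform import Rotation as R
def world(cm,uv,d):
    K=cm['intrinsics'];uv=np.atleast_2d(uv).astype(float);d=np.broadcast_to(d,(len(uv),))
    c=np.c_[(uv[:,0]-K[0,2])/K[0,0],(uv[:,1]-K[1,2])/K[1,1],np.ones(len(uv))]*d[:,None]
    return R.from_euler('xyz',cm['orientation']).apply(c)+cm['origin']
def atz(cm,uv,z):
    a=world(cm,uv,1.)-cm['origin'];return cm['origin']+a*((z-cm['origin'][2])/a[:,2])[:,None]
def proj(cm,p):
    c=R.from_euler('xyz',cm['orientation']).inv().apply(np.atleast_2d(p)-cm['origin'])
    K=cm['intrinsics'];return np.c_[K[0,0]*c[:,0]/c[:,2]+K[0,2],K[1,1]*c[:,1]/c[:,2]+K[1,2]]
H=dict(wide_collar=.018,tall_spacer=.026,nut=.019,steel_bar=.012,rubber_pad=.02,pin_tray=.011,flat_tray=.011,tape_roll=.019,square_tube=.017,wood_block=.045)
def find(cam,n,cm,minc=.3,z=None):
    for s in silhouettes(cam,n):
        if s['confidence']<minc: continue
        c=max(cv2.findContours(s['pixels'].astype(np.uint8),0,2)[0],key=cv2.contourArea)
        P=atz(cm,c[:,0,:],H[n] if z is None else z)[:,:2]
        (x,y),(w,h),a=cv2.minAreaRect((P*1000).astype(np.float32))
        if w>h: w,h,a=h,w,a-90   # a+90 = long axis dir ; a = short axis dir
        print(n,'conf %.2f ctr %.4f %.4f  w %.0f h %.0f  long-axis yaw %.1f'%(s['confidence'],x/1e3,y/1e3,w,h,(a+90+90)%180-90),[int(v) for v in s['rect']])
E
python3 - <<'E'
from h import *
snapshot('top');cm=camera_model('top')
for n in H: find('top',n,cm)
print(proj(cm,[[0,0,0],[.142,.531,.214]]))
m=camera_model('wrist');o=get_obs();print(m)
Rt=R.from_euler('xyz',o['ee_rot']);print('cam in tool',Rt.inv().apply(m['origin']-o['tool_pos']),(Rt.inv()*R.from_euler('xyz',m['orientation'])).as_matrix().round(3))
E
```

```text
wide_collar conf 0.59 ctr 0.4340 0.2664  w 49 h 53  long-axis yaw 89.7 [192, 251, 209, 269]
tall_spacer conf 0.52 ctr 0.4302 0.1394  w 36 h 36  long-axis yaw 89.7 [232, 255, 248, 266]
tall_spacer conf 0.42 ctr 0.4729 -0.4141  w 20 h 214  long-axis yaw 5.0 [404, 216, 413, 281]
steel_bar conf 0.72 ctr 0.4366 -0.1292  w 22 h 84  long-axis yaw -22.0 [315, 245, 331, 272]
steel_bar conf 0.61 ctr 0.7296 -0.0287  w 21 h 81  long-axis yaw -47.7 [279, 161, 304, 180]
steel_bar conf 0.59 ctr 0.3475 -0.2293  w 20 h 86  long-axis yaw 89.7 [341, 282, 368, 289]
steel_bar conf 0.49 ctr 0.8179 -0.1388  w 26 h 84  long-axis yaw 47.5 [311, 133, 335, 154]
rubber_pad conf 0.65 ctr 0.4438 -0.2758  w 23 h 31  long-axis yaw 67.8 [359, 247, 372, 260]
pin_tray conf 0.64 ctr 0.6207 -0.2050  w 120 h 190  long-axis yaw -84.0 [316, 183, 377, 222]
flat_tray conf 0.83 ctr 0.6203 0.2153  w 125 h 194  long-axis yaw -73.6 [186, 174, 248, 229]
flat_tray conf 0.53 ctr 0.6194 -0.2042  w 123 h 193  long-axis yaw -83.7 [314, 184, 379, 221]
tape_roll conf 0.68 ctr 0.6104 -0.0091  w 56 h 56  long-axis yaw -0.3 [280, 195, 294, 213]
square_tube conf 0.95 ctr 0.4713 -0.4151  w 27 h 218  long-axis yaw 3.4 [405, 216, 414, 281]
wood_block conf 0.83 ctr 0.5350 0.4555  w 64 h 159  long-axis yaw -84.6 [120, 219, 171, 239]
[[283.91978821 392.4413278 ]
 [ 98.84113485 363.79478701]]
{'intrinsics': array([[345.26235238,   0.        , 275.59608041],
       [  0.        , 345.26235238, 209.67237994],
       [  0.        ,   0.        ,   1.        ]]), 'origin': array([0.06086697, 0.55128305, 0.38492917]), 'orientation': array([2.85139430e+00, 1.05100279e-04, 1.31027566e+00])}
cam in tool [ 0.08335229 -0.00165861 -0.17139677] [[ 0.    -0.958 -0.286]
 [ 1.     0.    -0.   ]
 [ 0.    -0.286  0.958]]
```

```bash
cat >> h.py <<'E'
def go(x,y,z,yaw):
    o=get_obs();Rt=R.from_euler('xyz',o['ee_rot'])
    t=Rt.inv().apply(np.array([x,y,z])-o['tool_pos'])
    g=R.from_euler('xyz',[np.pi,0,np.radians(yaw)]);a=(Rt.inv()*g).as_rotvec()
    print('go',(x,y,z,yaw),'t',t.round(4),'a',a.round(3),'| now t=%.1f'%o['time'],o['tool_pos'].round(4),'w %.4f'%o['width'],o['wrist_force'].round(1))
E
python3 - <<'E'
from h import *
d=np.load('pics/top0.npy');cm=camera_model('top')
for n,r in dict(vise=(0,153,245,305),tools=(380,560,100,200)).items():
    v,u=np.mgrid[r[2]:r[3],r[0]:r[1]];dd=d[v,u].ravel();k=dd>0
    P=world(cm,np.c_[u.ravel(),v.ravel()][k],dd[k]);P=P[P[:,2]>.04];print(n,P.min(0).round(2),P.max(0).round(2))
print('nut',atz(cm,[[285,260]],.019))
go(.25,.25,.25,96)
E
```

```text
vise [0.3  0.41 0.04] [0.48 0.88 0.22]
tools [ 0.63 -0.77  0.04] [ 0.96 -0.53  0.1 ]
nut [[ 0.43077806 -0.00623462  0.019     ]]
go (0.25, 0.25, 0.25, 96) t [-0.1771 -0.244  -0.0365] a [ 0.    -0.     1.205] | now t=0.7 [0.1418 0.5314 0.2135] w 0.0937 [-1.  -0.1 -0.2]
```

Call:
step_arm --steps '[{"jaw": 1, "tx": -0.177, "ty": -0.244, "tz": -0.036, "az": 1.2}, {"jaw": 1, "tx": -0.177, "ty": -0.244, "tz": -0.036, "az": 1.2}, {"jaw": 1, "tx": -0.177, "ty": -0.244, "tz": -0.036, "az": 1.2}, {"jaw": 1, "tx": -0.177, "ty": -0.244, "tz": -0.036, "az": 1.2}, {"jaw": 1, "tx": -0.177, "ty": -0.244, "tz": -0.036, "az": 1.2}, {"jaw": 1, "tx": -0.177, "ty": -0.244, "tz": -0.036, "az": 1.2}, {"jaw": 1, "tx": -0.177, "ty": -0.244, "tz": -0.036, "az": 1.2}, {"jaw": 1, "tx": -0.177, "ty": -0.244, "tz": -0.036, "az": 1.2}]'

```text
invalid input
```

```bash
python3 -c "
from h import *
go(.434,.266,.16,96)"
```

```text
go (0.434, 0.266, 0.16, 96) t [-0.3507 -0.1811  0.0535] a [ 0.    -0.     1.205] | now t=0.7 [0.1418 0.5314 0.2135] w 0.0937 [-1.  -0.1 -0.2]
```

Call:
step_arm --steps '[{"jaw": 1, "tx": -0.177, "ty": -0.244, "tz": -0.036, "ax": 0, "ay": 0, "az": 1.2}, {"jaw": 1, "tx": -0.177, "ty": -0.244, "tz": -0.036, "ax": 0, "ay": 0, "az": 1.2}, {"jaw": 1, "tx": -0.177, "ty": -0.244, "tz": -0.036, "ax": 0, "ay": 0, "az": 1.2}, {"jaw": 1, "tx": -0.177, "ty": -0.244, "tz": -0.036, "ax": 0, "ay": 0, "az": 1.2}, {"jaw": 1, "tx": -0.177, "ty": -0.244, "tz": -0.036, "ax": 0, "ay": 0, "az": 1.2}, {"jaw": 1, "tx": -0.177, "ty": -0.244, "tz": -0.036, "ax": 0, "ay": 0, "az": 1.2}, {"jaw": 1, "tx": -0.177, "ty": -0.244, "tz": -0.036, "ax": 0, "ay": 0, "az": 1.2}, {"jaw": 1, "tx": -0.177, "ty": -0.244, "tz": -0.036, "ax": 0, "ay": 0, "az": 1.2}]'

```text
time: 1.45
tool_pos: [0.2509, 0.2485, 0.2503]
ee_rot: [3.139, -0.001, 1.67]
wrist_force: [0.2, -0.9, -0.9]
width: 0.094
```

```bash
python3 -c "
from h import *
go(.434,.266,.16,96)"
```

```text
go (0.434, 0.266, 0.16, 96) t [-0.0008  0.1837  0.0907] a [ 0.002 -0.001 -0.006] | now t=1.4 [0.2509 0.2485 0.2503] w 0.0940 [ 0.2 -0.9 -0.9]
```

Call:
step_arm --steps '[{"jaw": 1, "tx": 0, "ty": 0.184, "tz": 0.06, "ax": 0, "ay": 0, "az": 0}, {"jaw": 1, "tx": 0, "ty": 0.184, "tz": 0.06, "ax": 0, "ay": 0, "az": 0}, {"jaw": 1, "tx": 0, "ty": 0.184, "tz": 0.06, "ax": 0, "ay": 0, "az": 0}, {"jaw": 1, "tx": 0, "ty": 0.184, "tz": 0.06, "ax": 0, "ay": 0, "az": 0}, {"jaw": 1, "tx": 0, "ty": 0.184, "tz": 0.06, "ax": 0, "ay": 0, "az": 0}, {"jaw": 1, "tx": 0, "ty": 0.184, "tz": 0.06, "ax": 0, "ay": 0, "az": 0}]'

```text
time: 2.05
tool_pos: [0.4341, 0.2664, 0.1895]
ee_rot: [-3.141, -0.0, 1.669]
wrist_force: [-0.6, -0.4, 0.1]
width: 0.094
```

```bash
cat >> h.py <<'E'
def look(tag,names,z=None):
    cm=camera_model('wrist');p,d=snapshot('wrist')
    cv2.imwrite(f'pics/{tag}.png',p[...,::-1]);np.savez(f'pics/{tag}.npz',d=d,**cm)
    for n in names: find('wrist',n,cm,z=z)
    return cm,p,d
E
python3 -c "
from h import *
cm,p,d=look('w1',['wide_collar','tall_spacer','flat_tray'])
go(.434,.266,.06,96)"
```

```text
wide_collar conf 0.91 ctr 0.4346 0.2664  w 54 h 56  long-axis yaw -84.4 [248, 162, 302, 218]
tall_spacer conf 0.77 ctr 0.4307 0.1436  w 40 h 50  long-axis yaw -84.4 [244, 277, 283, 316]
flat_tray conf 0.67 ctr 0.6194 0.2138  w 123 h 192  long-axis yaw -72.4 [375, 156, 497, 326]
go (0.434, 0.266, 0.06, 96) t [-0.0015 -0.0002  0.1324] a [ 0.005 -0.002 -0.005] | now t=2.2 [0.4334 0.2671 0.1924] w 0.0940 [-0.4 -0.3 -0.3]
```

View pics/w1.png

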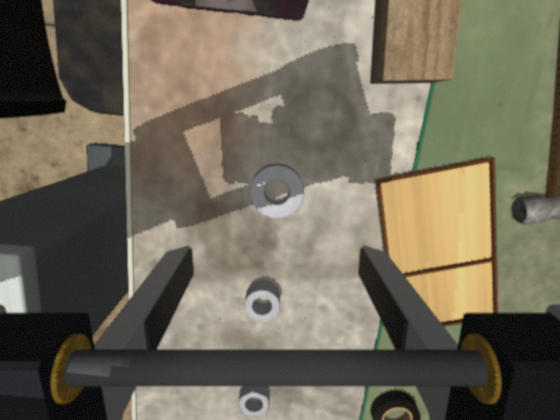

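The wrist view confirms the collar at (276,190), spacer at (262,300) and flat tray at right (440,240), all agreeing with the top camera. I'm descending on the collar.

Call:
step_arm --steps '[{"jaw": 1, "tx": -0.001, "ty": 0.001, "tz": 0.18, "ax": 0, "ay": 0, "az": 0}, {"jaw": 1, "tx": -0.001, "ty": 0.001, "tz": 0.18, "ax": 0, "ay": 0, "az": 0}, {"jaw": 1, "tx": -0.001, "ty": 0.001, "tz": 0.18, "ax": 0, "ay": 0, "az": 0}, {"jaw": 1, "tx": -0.001, "ty": 0.001, "tz": 0.18, "ax": 0, "ay": 0, "az": 0}, {"jaw": 1, "tx": -0.001, "ty": 0.001, "tz": 0.18, "ax": 0, "ay": 0, "az": 0}, {"jaw": 1, "tx": -0.001, "ty": 0.001, "tz": 0.18, "ax": 0, "ay": 0, "az": 0}, {"jaw": 1, "tx": -0.001, "ty": 0.001, "tz": 0.18, "ax": 0, "ay": 0, "az": 0}]'

```text
time: 2.95
tool_pos: [0.4357, 0.2673, 0.014]
ee_rot: [3.134, -0.003, 1.671]
wrist_force: [-0.0, -0.8, 0.2]
width: 0.094
```

```bash
python3 -c "
from h import *
go(.4346,.2664,.011,96);go(.4346,.2664,.011,96);go(.4346,.2664,.011,96)"
```

```text
go (0.4346, 0.2664, 0.011, 96) t [-0.0008 -0.0012  0.003 ] a [ 0.007 -0.003 -0.004] | now t=3.0 [0.4357 0.2673 0.014 ] w 0.0940 [-0.  -0.8  0.2]
go (0.4346, 0.2664, 0.011, 96) t [-0.0008 -0.0012  0.003 ] a [ 0.007 -0.003 -0.004] | now t=3.0 [0.4357 0.2673 0.014 ] w 0.0940 [-0.  -0.8  0.2]
go (0.4346, 0.2664, 0.011, 96) t [-0.0008 -0.0012  0.003 ] a [ 0.007 -0.003 -0.004] | now t=3.0 [0.4357 0.2673 0.014 ] w 0.0940 [-0.  -0.8  0.2]
```

Call:
step_arm --steps '[{"jaw": 0.4, "tx": -0.001, "ty": -0.001, "tz": 0.002, "ax": 0, "ay": 0, "az": 0}, {"jaw": 0.4, "tx": -0.001, "ty": -0.001, "tz": 0.002, "ax": 0, "ay": 0, "az": 0}, {"jaw": 0.4, "tx": -0.001, "ty": -0.001, "tz": 0.002, "ax": 0, "ay": 0, "az": 0}, {"jaw": 0.4, "tx": -0.001, "ty": -0.001, "tz": 0.002, "ax": 0, "ay": 0, "az": 0}, {"jaw": 0.4, "tx": -0.001, "ty": -0.001, "tz": 0.002, "ax": 0, "ay": 0, "az": 0}, {"jaw": 0.4, "tx": -0.001, "ty": -0.001, "tz": 0.002, "ax": 0, "ay": 0, "az": 0}]'

```text
time: 3.55
tool_pos: [0.4349, 0.2662, 0.012]
ee_rot: [3.134, -0.003, 1.671]
wrist_force: [-0.7, -0.4, 0.7]
width: 0.0569
```

```bash
python3 -c "
from h import *
go(.4346,.2664,.15,96)"
```

```text
go (0.4346, 0.2664, 0.15, 96) t [ 0.0007  0.0007 -0.138 ] a [ 0.007 -0.003 -0.004] | now t=3.5 [0.4349 0.2662 0.012 ] w 0.0569 [-0.7 -0.4  0.7]
```

Call:
step_arm --steps '[{"jaw": 0.4, "tx": 0, "ty": 0, "tz": -0.14, "ax": 0, "ay": 0, "az": 0}, {"jaw": 0.4, "tx": 0, "ty": 0, "tz": -0.14, "ax": 0, "ay": 0, "az": 0}, {"jaw": 0.4, "tx": 0, "ty": 0, "tz": -0.14, "ax": 0, "ay": 0, "az": 0}, {"jaw": 0.4, "tx": 0, "ty": 0, "tz": -0.14, "ax": 0, "ay": 0, "az": 0}]'

```text
time: 3.95
tool_pos: [0.4375, 0.2673, 0.1592]
ee_rot: [3.121, -0.008, 1.671]
wrist_force: [-0.4, 0.6, -2.4]
width: 0.0569
```

```bash
python3 -c "
from h import *
go(.60,-.10,.17,96)"
```

```text
go (0.6, -0.1, 0.17, 96) t [-0.3817  0.1251 -0.0112] a [ 0.02  -0.008 -0.004] | now t=4.0 [0.4375 0.2673 0.1592] w 0.0569 [-0.4  0.6 -2.4]
```

Call:
step_arm --steps '[{"jaw": 0.4, "tx": -0.382, "ty": 0.125, "tz": -0.011, "ax": 0.02, "ay": -0.008, "az": 0}, {"jaw": 0.4, "tx": -0.382, "ty": 0.125, "tz": -0.011, "ax": 0.02, "ay": -0.008, "az": 0}, {"jaw": 0.4, "tx": -0.382, "ty": 0.125, "tz": -0.011, "ax": 0.02, "ay": -0.008, "az": 0}, {"jaw": 0.4, "tx": -0.382, "ty": 0.125, "tz": -0.011, "ax": 0.02, "ay": -0.008, "az": 0}, {"jaw": 0.4, "tx": -0.382, "ty": 0.125, "tz": -0.011, "ax": 0.02, "ay": -0.008, "az": 0}, {"jaw": 0.4, "tx": -0.382, "ty": 0.125, "tz": -0.011, "ax": 0.02, "ay": -0.008, "az": 0}, {"jaw": 0.4, "tx": -0.382, "ty": 0.125, "tz": -0.011, "ax": 0.02, "ay": -0.008, "az": 0}, {"jaw": 0.4, "tx": -0.382, "ty": 0.125, "tz": -0.011, "ax": 0.02, "ay": -0.008, "az": 0}]'

```text
time: 4.75
tool_pos: [0.5987, -0.1001, 0.1673]
ee_rot: [-3.138, -0.001, 1.671]
wrist_force: [1.0, -0.1, -0.8]
width: 0.057
```

```bash
python3 -c "
from h import *
cm,p,d=look('w2',['pin_tray','steel_bar','nut','tape_roll','rubber_pad'])
go(.617,-.17,.1,96)"
```

```text
pin_tray conf 0.83 ctr 0.6242 -0.2344  w 84 h 120  long-axis yaw 6.2 [226, 207, 345, 346]
steel_bar conf 0.87 ctr 0.8169 -0.1396  w 27 h 86  long-axis yaw 46.5 [447, 223, 526, 284]
steel_bar conf 0.60 ctr 0.3515 -0.2304  w 28 h 89  long-axis yaw -87.8 [12, 254, 50, 326]
steel_bar conf 0.58 ctr 0.7285 -0.0318  w 22 h 85  long-axis yaw -47.6 [393, 91, 455, 180]
steel_bar conf 0.57 ctr 0.4396 -0.1323  w 26 h 87  long-axis yaw -25.0 [68, 183, 155, 244]
tape_roll conf 0.62 ctr 0.6140 -0.0126  w 58 h 59  long-axis yaw 24.0 [272, 66, 336, 137]
rubber_pad conf 0.45 ctr 0.6143 -0.0120  w 58 h 59  long-axis yaw -84.2 [273, 65, 338, 136]
go (0.617, -0.17, 0.1, 96) t [-0.0744  0.0116  0.0679] a [-0.003 -0.001 -0.003] | now t=5.0 [ 0.5982 -0.0972  0.168 ] w 0.0568 [ 0.6  0.5 -2.3]
```

View pics/w2.png

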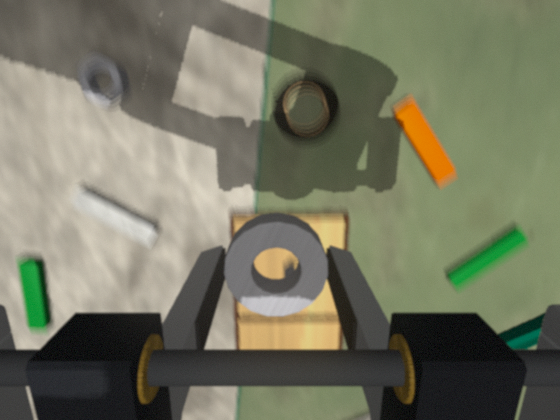

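The collar is held at (276,265) and the tape is at (305,107). The pin tray's far edge corners are at (231,213) and (348,212), and the pin shows through the bore near (290,268). I'll take a sharper crop now the arm is settled.

Run:
```python
from h import *
cm,p,d=look('w3',['pin_tray'])
cv2.imwrite('pics/w3c.png',cv2.resize(p[190:340,190:380,::-1],None,fx=4,fy=4,interpolation=cv2.INTER_CUBIC))
pt,_=snapshot('top');cv2.imwrite('pics/t1c.png',cv2.resize(pt[170:235,300:390,::-1],None,fx=8,fy=8,interpolation=cv2.INTER_CUBIC))
c,s=np.cos(np.radians(6.1)),np.sin(np.radians(6.1))
T=lambda x,y,z:np.array([.6207+c*x-s*y,-.205+s*x+c*y,z])
print(proj(cm,[T(0,.035,.054),T(0,.035,.006),T(-.06,.095,.011),T(.06,.095,.011),T(-.058,-.025,.011),T(.058,-.025,.011)]).round(1))
print(proj(camera_model('top'),[T(0,.035,.054),T(0,.035,.006)]).round(1))
```

```text
pin_tray conf 0.64 ctr 0.6240 -0.2331  w 84 h 120  long-axis yaw 5.9 [228, 210, 346, 349]
[[288.5 283.9]
 [286.9 261.6]
 [226.9 208.6]
 [347.9 208.1]
 [233.7 314.1]
 [340.1 313.8]]
[[335.4 202.2]
 [333.7 203.6]]
```

View pics/w3c.png

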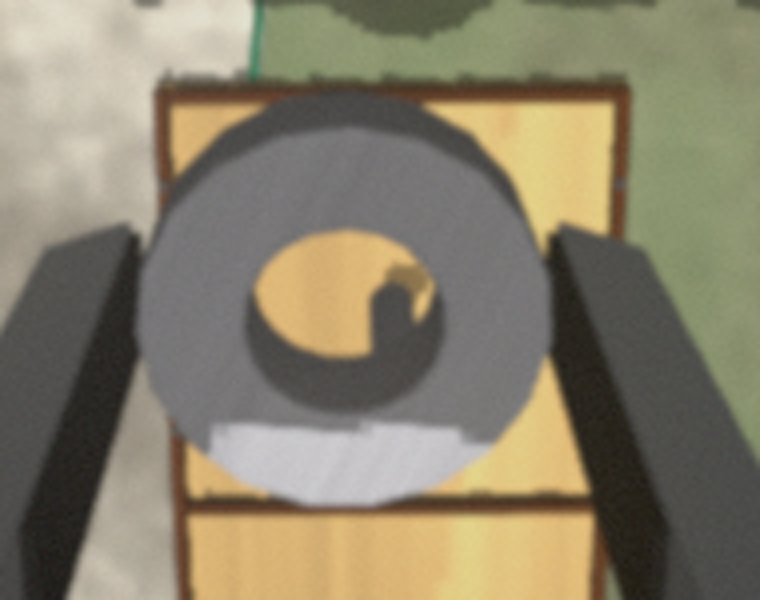

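Run:
```python
from h import *
f=np.load('pics/w3.npz');cm={k:f[k] for k in ['intrinsics','origin','orientation']}
o=get_obs();t=o['tool_pos'];print(t)
print(proj(cm,t+[0,0,.006]), atz(cm,[[276.5,270.2]],t[2]+.006))
go(.6175,-.172,.085,96)
```

```text
[ 0.59860878 -0.09673238  0.16947608]
[[277.10317761 269.29114975]] [[ 0.59834858 -0.09728448  0.17547608]]
go (0.6175, -0.172, 0.085, 96) t [-0.0768  0.0111  0.0845] a [-0.    -0.    -0.002] | now t=5.2 [ 0.5986 -0.0967  0.1695] w 0.0566 [-0.8 -0.3 -2.6]
```

View pics/t1c.png

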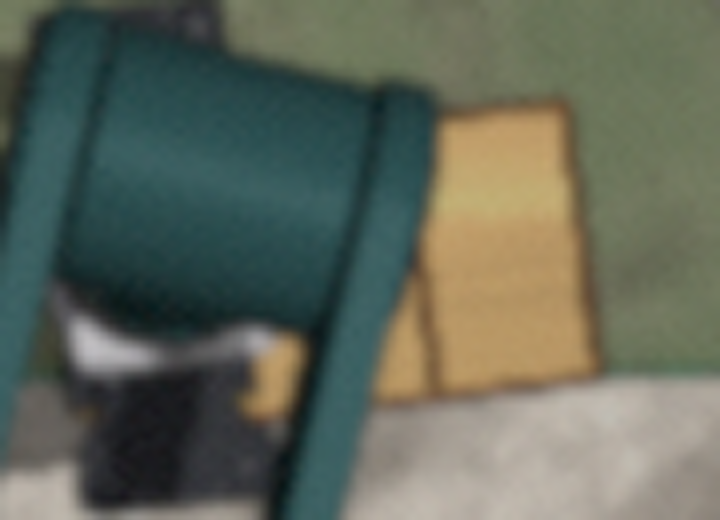

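The collar sits on the TCP axis to within 0.6 mm, though the arm hides most of the tray in the top view. I'm going over the pin.

Call:
step_arm --steps '[{"jaw": 0.4, "tx": -0.077, "ty": 0.011, "tz": 0, "ax": 0, "ay": 0, "az": 0}, {"jaw": 0.4, "tx": -0.077, "ty": 0.011, "tz": 0.02, "ax": 0, "ay": 0, "az": 0}, {"jaw": 0.4, "tx": -0.077, "ty": 0.011, "tz": 0.07, "ax": 0, "ay": 0, "az": 0}, {"jaw": 0.4, "tx": -0.077, "ty": 0.011, "tz": 0.085, "ax": 0, "ay": 0, "az": 0}, {"jaw": 0.4, "tx": -0.077, "ty": 0.011, "tz": 0.085, "ax": 0, "ay": 0, "az": 0}, {"jaw": 0.4, "tx": -0.077, "ty": 0.011, "tz": 0.085, "ax": 0, "ay": 0, "az": 0}]'

```text
time: 5.8
tool_pos: [0.618, -0.1712, 0.0859]
ee_rot: [3.141, 0.0, 1.675]
wrist_force: [0.4, -0.5, -2.0]
width: 0.0568
```

```bash
python3 -c "
from h import *
cm,p,d=look('w4',[])
cv2.imwrite('pics/w4c.png',cv2.resize(p[190:340,170:380,::-1],None,fx=3.5,fy=3.5,interpolation=cv2.INTER_CUBIC))
go(.6175,-.172,.02,96)"
```

```text
go (0.6175, -0.172, 0.02, 96) t [-0.0001 -0.0016  0.0672] a [ 0.003  0.002 -0.001] | now t=5.8 [ 0.6188 -0.1716  0.0872] w 0.0572 [-0.1 -0.4 -1.3]
```

View pics/w4c.png

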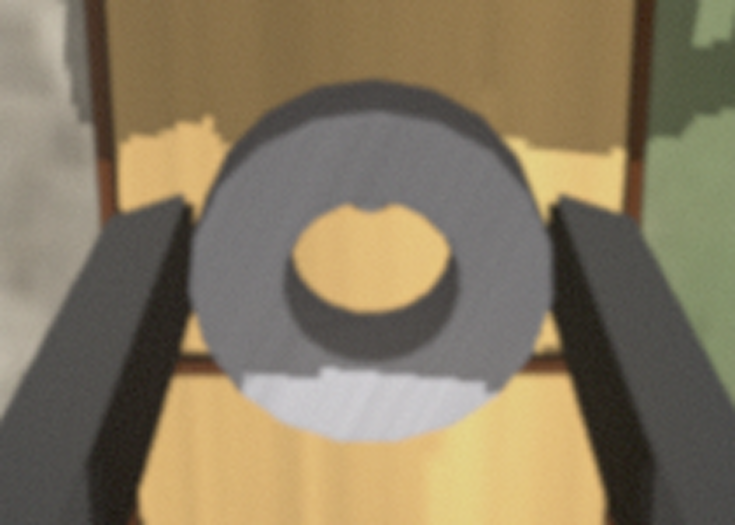

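The pin is visible at the upper rim of the bore, crop (370,207), centred sideways. I'll check whether it should appear there.

```bash
python3 -c "
from h import *
cm=camera_model('wrist');t=get_obs()['tool_pos']
for z in (.054,.046,.006): print(z,proj(cm,[t[0],t[1],z]), proj(cm,[t[0],t[1]-.006,z]))
for z in (.054,.048): print(atz(cm,[[275.7,250.5]],z))
go(.6175,-.172,.02,96)"
```

```text
0.054 [[275.87534608 241.03774583]] [[274.8979423 249.7178503]]
0.046 [[275.81794739 236.48326216]] [[274.87369969 244.90683044]]
0.006 [[275.58066075 217.65498754]] [[274.77334585 224.99131353]]
[[ 0.61938865 -0.1781305   0.054     ]]
[[ 0.61968517 -0.18071668  0.048     ]]
go (0.6175, -0.172, 0.02, 96) t [-0.0001 -0.0016  0.0672] a [ 0.003  0.002 -0.001] | now t=5.8 [ 0.6188 -0.1716  0.0872] w 0.0572 [-0.1 -0.4 -1.3]
```

Call:
step_arm --steps '[{"jaw": 0.4, "tx": -0.0025, "ty": 0, "tz": 0, "ax": 0, "ay": 0, "az": 0}, {"jaw": 0.4, "tx": -0.0025, "ty": 0, "tz": 0.02, "ax": 0, "ay": 0, "az": 0}, {"jaw": 0.4, "tx": -0.0025, "ty": 0, "tz": 0.04, "ax": 0, "ay": 0, "az": 0}, {"jaw": 0.4, "tx": -0.0025, "ty": 0, "tz": 0.055, "ax": 0, "ay": 0, "az": 0}, {"jaw": 0.4, "tx": -0.0025, "ty": 0, "tz": 0.062, "ax": 0, "ay": 0, "az": 0}, {"jaw": 0.4, "tx": -0.0025, "ty": 0, "tz": 0.062, "ax": 0, "ay": 0, "az": 0}]'

```text
time: 6.45
tool_pos: [0.6189, -0.174, 0.0246]
ee_rot: [3.139, 0.001, 1.675]
wrist_force: [-0.5, 0.0, -2.9]
width: 0.0566
```

```bash
python3 -c "
from h import *
go(.6175,-.174,.02,96)"
```

```text
go (0.6175, -0.174, 0.02, 96) t [ 0.0002 -0.0014  0.0046] a [ 0.002  0.001 -0.001] | now t=6.5 [ 0.6189 -0.174   0.0246] w 0.0566 [-0.5  0.  -2.9]
```

No contact force. I'll lower 5 mm more and release with the jaws part open.

Call:
step_arm --steps '[{"jaw": 0.4, "tx": 0, "ty": 0, "tz": 0.005, "ax": 0, "ay": 0, "az": 0}, {"jaw": 0.4, "tx": 0, "ty": 0, "tz": 0.005, "ax": 0, "ay": 0, "az": 0}, {"jaw": 0.75, "tx": 0, "ty": 0, "tz": 0.005, "ax": 0, "ay": 0, "az": 0}, {"jaw": 0.75, "tx": 0, "ty": 0, "tz": 0.005, "ax": 0, "ay": 0, "az": 0}, {"jaw": 0.75, "tx": 0, "ty": 0, "tz": 0.005, "ax": 0, "ay": 0, "az": 0}, {"jaw": 0.75, "tx": 0, "ty": 0, "tz": -0.05, "ax": 0, "ay": 0, "az": 0}, {"jaw": 0.75, "tx": 0, "ty": 0, "tz": -0.1, "ax": 0, "ay": 0, "az": 0}, {"jaw": 0.75, "tx": 0, "ty": 0, "tz": -0.14, "ax": 0, "ay": 0, "az": 0}]'

```text
time: 7.25
tool_pos: [0.6188, -0.1739, 0.1674]
ee_rot: [3.138, 0.002, 1.675]
wrist_force: [0.2, -0.3, 0.3]
width: 0.0707
```

```bash
python3 -c "
from h import *
look('w5',['wide_collar','pin_tray'])
find('wrist','wide_collar',camera_model('wrist'),z=.024)
go(.432,.1415,.16,96)"
```

```text
wide_collar conf 0.80 ctr 0.6192 -0.1755  w 55 h 56  long-axis yaw -84.1 [247, 166, 303, 222]
pin_tray conf 0.65 ctr 0.6212 -0.2083  w 121 h 191  long-axis yaw -83.8 [209, 130, 337, 310]
wide_collar conf 0.80 ctr 0.6230 -0.1763  w 54 h 56  long-axis yaw -84.1 [247, 166, 303, 222]
go (0.432, 0.1415, 0.16, 96) t [ 0.3336 -0.1538  0.0051] a [ 0.007  0.003 -0.001] | now t=7.5 [ 0.6196 -0.1743  0.1672] w 0.0707 [-1.2  0.  -0.6]
```

View pics/w5.png

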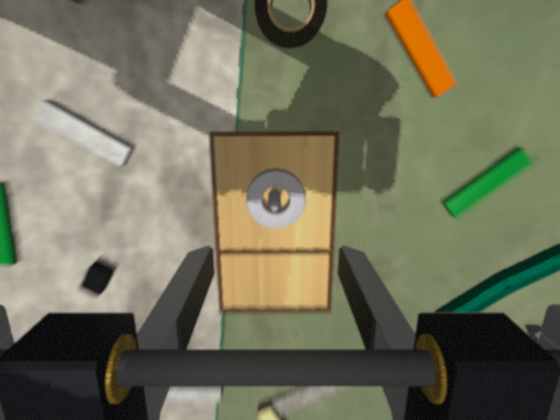

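The collar is on the floor round the pin at (276,197), and the tray centre is (0.621,-0.208). Next is the spacer.

Call:
step_arm --steps '[{"jaw": 0.75, "tx": 0.334, "ty": -0.154, "tz": 0, "ax": 0, "ay": 0, "az": 0}, {"jaw": 0.75, "tx": 0.334, "ty": -0.154, "tz": 0, "ax": 0, "ay": 0, "az": 0}, {"jaw": 0.75, "tx": 0.334, "ty": -0.154, "tz": 0, "ax": 0, "ay": 0, "az": 0}, {"jaw": 0.75, "tx": 0.334, "ty": -0.154, "tz": 0, "ax": 0, "ay": 0, "az": 0}, {"jaw": 0.75, "tx": 0.334, "ty": -0.154, "tz": 0, "ax": 0, "ay": 0, "az": 0}, {"jaw": 0.75, "tx": 0.334, "ty": -0.154, "tz": 0, "ax": 0, "ay": 0, "az": 0}, {"jaw": 0.75, "tx": 0.334, "ty": -0.154, "tz": 0, "ax": 0, "ay": 0, "az": 0}, {"jaw": 0.75, "tx": 0.334, "ty": -0.154, "tz": 0, "ax": 0, "ay": 0, "az": 0}]'

```text
time: 8.25
tool_pos: [0.428, 0.1447, 0.1628]
ee_rot: [3.14, 0.002, 1.679]
wrist_force: [1.0, -0.5, -0.9]
width: 0.0706
```

```bash
python3 -c "
from h import *
cm,p,d=look('w6',['tall_spacer','nut'])
find('wrist','tall_spacer',cm,z=0)
go(.4307,.1415,.014,96)"
```

```text
tall_spacer conf 0.90 ctr 0.4304 0.1396  w 38 h 42  long-axis yaw -83.8 [254, 183, 298, 224]
nut conf 0.98 ctr 0.4327 -0.0010  w 36 h 47  long-axis yaw -85.1 [245, 311, 282, 347]
tall_spacer conf 0.90 ctr 0.4314 0.1323  w 42 h 46  long-axis yaw -83.8 [254, 183, 298, 224]
go (0.4307, 0.1415, 0.014, 96) t [ 0.0006 -0.001   0.1495] a [0.004 0.004 0.   ] | now t=8.4 [0.431  0.1416 0.1635] w 0.0703 [-0.5 -0.5 -0.2]
```

Call:
step_arm --steps '[{"jaw": 0.75, "tx": -0.0025, "ty": -0.001, "tz": 0.149, "ax": 0, "ay": 0, "az": 0}, {"jaw": 0.75, "tx": -0.0025, "ty": -0.001, "tz": 0.149, "ax": 0, "ay": 0, "az": 0}, {"jaw": 0.75, "tx": -0.0025, "ty": -0.001, "tz": 0.149, "ax": 0, "ay": 0, "az": 0}, {"jaw": 0.75, "tx": -0.0025, "ty": -0.001, "tz": 0.149, "ax": 0, "ay": 0, "az": 0}, {"jaw": 0.75, "tx": -0.0025, "ty": -0.001, "tz": 0.149, "ax": 0, "ay": 0, "az": 0}, {"jaw": 0.25, "tx": -0.0025, "ty": -0.001, "tz": 0.149, "ax": 0, "ay": 0, "az": 0}, {"jaw": 0.25, "tx": -0.0025, "ty": -0.001, "tz": 0.149, "ax": 0, "ay": 0, "az": 0}, {"jaw": 0.25, "tx": -0.0025, "ty": -0.001, "tz": 0.149, "ax": 0, "ay": 0, "az": 0}]'

```text
time: 9.25
tool_pos: [0.4314, 0.1381, 0.0149]
ee_rot: [3.137, 0.004, 1.675]
wrist_force: [-1.0, -0.5, -0.4]
width: 0.0502
```

Call:
step_arm --steps '[{"jaw": 0.25, "tx": 0, "ty": 0, "tz": 0, "ax": 0, "ay": 0, "az": 0}, {"jaw": 0.25, "tx": 0, "ty": 0, "tz": 0, "ax": 0, "ay": 0, "az": 0}, {"jaw": 0.25, "tx": 0, "ty": 0, "tz": 0, "ax": 0, "ay": 0, "az": 0}]'

```text
time: 9.55
tool_pos: [0.4315, 0.138, 0.0151]
ee_rot: [3.136, 0.005, 1.675]
wrist_force: [0.4, -0.6, 0.3]
width: 0.0404
```

Call:
step_arm --steps '[{"jaw": 0.25, "tx": 0, "ty": 0, "tz": -0.05, "ax": 0, "ay": 0, "az": 0}, {"jaw": 0.25, "tx": 0, "ty": 0, "tz": -0.1, "ax": 0, "ay": 0, "az": 0}, {"jaw": 0.25, "tx": -0.05, "ty": 0.023, "tz": -0.14, "ax": 0, "ay": 0, "az": 0}, {"jaw": 0.25, "tx": -0.095, "ty": 0.044, "tz": -0.15, "ax": 0, "ay": 0, "az": 0}, {"jaw": 0.25, "tx": -0.33, "ty": 0.153, "tz": -0.15, "ax": 0, "ay": 0, "az": 0}, {"jaw": 0.25, "tx": -0.33, "ty": 0.153, "tz": -0.15, "ax": 0, "ay": 0, "az": 0}, {"jaw": 0.25, "tx": -0.33, "ty": 0.153, "tz": -0.15, "ax": 0, "ay": 0, "az": 0}, {"jaw": 0.25, "tx": -0.33, "ty": 0.153, "tz": -0.15, "ax": 0, "ay": 0, "az": 0}]'

```text
time: 10.35
tool_pos: [0.579, -0.1101, 0.1652]
ee_rot: [3.137, 0.004, 1.675]
wrist_force: [1.1, -0.2, -0.8]
width: 0.0404
```

```bash
python3 -c "
from h import *
go(.618,-.174,.1,96)"
```

```text
go (0.618, -0.174, 0.1, 96) t [-0.0673  0.0318  0.0656] a [ 0.005  0.004 -0.   ] | now t=10.3 [ 0.579  -0.1101  0.1652] w 0.0404 [ 1.1 -0.2 -0.8]
```

Call:
step_arm --steps '[{"jaw": 0.25, "tx": -0.067, "ty": 0.032, "tz": 0, "ax": 0.005, "ay": 0.004, "az": 0}, {"jaw": 0.25, "tx": -0.067, "ty": 0.032, "tz": 0.02, "ax": 0.005, "ay": 0.004, "az": 0}, {"jaw": 0.25, "tx": -0.067, "ty": 0.032, "tz": 0.065, "ax": 0.005, "ay": 0.004, "az": 0}, {"jaw": 0.25, "tx": -0.067, "ty": 0.032, "tz": 0.07, "ax": 0.005, "ay": 0.004, "az": 0}, {"jaw": 0.25, "tx": -0.067, "ty": 0.032, "tz": 0.07, "ax": 0.005, "ay": 0.004, "az": 0}, {"jaw": 0.25, "tx": -0.067, "ty": 0.032, "tz": 0.07, "ax": 0.005, "ay": 0.004, "az": 0}]'

```text
time: 10.95
tool_pos: [0.619, -0.1732, 0.0976]
ee_rot: [3.139, 0.001, 1.676]
wrist_force: [0.2, -0.2, -0.8]
width: 0.0407
```

```bash
python3 -c "
from h import *
cm,p,d=look('w7',[])
cv2.imwrite('pics/w7c.png',cv2.resize(p[160:340,170:380,::-1],None,fx=3,fy=3,interpolation=cv2.INTER_CUBIC))
t=get_obs()['tool_pos']
print(proj(cm,[[.618,-.174,.054],[.618,-.1775,.054],[.618,-.174,.03]]),proj(cm,t+[0,0,.011]))
go(.618,-.174,.041,96)"
```

```text
[[274.29374296 236.1400219 ]
 [273.74537253 241.0164183 ]
 [274.31943028 224.31692136]] [[277.24667973 274.57389689]]
go (0.618, -0.174, 0.041, 96) t [-0.0003 -0.0018  0.0576] a [0.004 0.002 0.001] | now t=11.0 [ 0.6195 -0.1734  0.0986] w 0.0403 [ 0.6  0.  -0.7]
```

View pics/w7c.png

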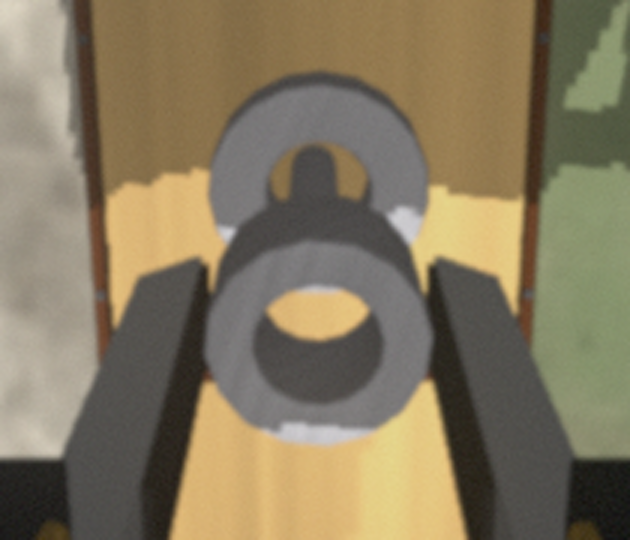

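The pin shows just behind the held spacer at crop (315,170), centred sideways. I'm descending.

Call:
step_arm --steps '[{"jaw": 0.25, "tx": -0.001, "ty": -0.001, "tz": 0.02, "ax": 0, "ay": 0, "az": 0}, {"jaw": 0.25, "tx": -0.001, "ty": -0.001, "tz": 0.03, "ax": 0, "ay": 0, "az": 0}, {"jaw": 0.25, "tx": -0.001, "ty": -0.001, "tz": 0.04, "ax": 0, "ay": 0, "az": 0}, {"jaw": 0.25, "tx": -0.001, "ty": -0.001, "tz": 0.05, "ax": 0, "ay": 0, "az": 0}, {"jaw": 0.25, "tx": -0.001, "ty": -0.001, "tz": 0.053, "ax": 0, "ay": 0, "az": 0}, {"jaw": 0.25, "tx": -0.001, "ty": -0.001, "tz": 0.053, "ax": 0, "ay": 0, "az": 0}]'

```text
time: 11.6
tool_pos: [0.6183, -0.1743, 0.0447]
ee_rot: [3.139, 0.001, 1.677]
wrist_force: [-0.3, -0.4, -1.3]
width: 0.0405
```

Call:
step_arm --steps '[{"jaw": 0.25, "tx": 0, "ty": 0, "tz": 0.005, "ax": 0, "ay": 0, "az": 0}, {"jaw": 0.25, "tx": 0, "ty": 0, "tz": 0.005, "ax": 0, "ay": 0, "az": 0}, {"jaw": 0.65, "tx": 0, "ty": 0, "tz": 0.005, "ax": 0, "ay": 0, "az": 0}, {"jaw": 0.65, "tx": 0, "ty": 0, "tz": 0.005, "ax": 0, "ay": 0, "az": 0}, {"jaw": 0.65, "tx": 0, "ty": 0, "tz": 0.005, "ax": 0, "ay": 0, "az": 0}, {"jaw": 0.65, "tx": 0, "ty": 0, "tz": -0.04, "ax": 0, "ay": 0, "az": 0}, {"jaw": 0.65, "tx": 0, "ty": 0, "tz": -0.09, "ax": 0, "ay": 0, "az": 0}, {"jaw": 0.65, "tx": 0, "ty": 0, "tz": -0.13, "ax": 0, "ay": 0, "az": 0}]'

```text
time: 12.4
tool_pos: [0.6184, -0.1743, 0.1779]
ee_rot: [3.137, 0.002, 1.677]
wrist_force: [1.3, 0.7, 0.1]
width: 0.0609
```

```bash
python3 -c "
from h import *
cm,p,d=look('w8',['tall_spacer','pin_tray'])
find('wrist','tall_spacer',cm,z=.050)
v,u=197,276
s=[q for q in silhouettes('wrist','tall_spacer')][:1]
if s:
  m=s[0]['pixels']; ys,xs=np.nonzero(m&(d>0)); P=world(cm,np.c_[xs,ys],d[ys,xs]); print('top z pct',np.percentile(P[:,2],[10,50,90]).round(3))
go(.4327,-.004,.16,96)"
```

```text
tall_spacer conf 0.76 ctr 0.6184 -0.1795  w 42 h 45  long-axis yaw -84.0 [254, 174, 299, 222]
pin_tray conf 0.72 ctr 0.6213 -0.2083  w 121 h 190  long-axis yaw -83.7 [210, 129, 334, 305]
tall_spacer conf 0.76 ctr 0.6176 -0.1730  w 39 h 42  long-axis yaw -84.0 [254, 174, 299, 222]
top z pct [0.036 0.05  0.051]
go (0.4327, -0.004, 0.16, 96) t [ 0.1887 -0.166   0.0137] a [0.002 0.001 0.001] | now t=12.7 [ 0.6177 -0.1741  0.1743] w 0.0612 [-0.3 -0.7 -0.6]
```

The spacer's top is at 0.050 m, as expected for sitting on the collar. Next is the nut.

Call:
step_arm --steps '[{"jaw": 0.65, "tx": 0.189, "ty": -0.166, "tz": 0.01, "ax": 0, "ay": 0, "az": 0}, {"jaw": 0.65, "tx": 0.189, "ty": -0.166, "tz": 0.01, "ax": 0, "ay": 0, "az": 0}, {"jaw": 0.65, "tx": 0.189, "ty": -0.166, "tz": 0.01, "ax": 0, "ay": 0, "az": 0}, {"jaw": 0.65, "tx": 0.189, "ty": -0.166, "tz": 0.01, "ax": 0, "ay": 0, "az": 0}, {"jaw": 0.65, "tx": 0.189, "ty": -0.166, "tz": 0.01, "ax": 0, "ay": 0, "az": 0}, {"jaw": 0.65, "tx": 0.189, "ty": -0.166, "tz": 0.01, "ax": 0, "ay": 0, "az": 0}, {"jaw": 0.65, "tx": 0.189, "ty": -0.166, "tz": 0.01, "ax": 0, "ay": 0, "az": 0}]'

```text
time: 13.35
tool_pos: [0.4313, -0.0031, 0.1619]
ee_rot: [-3.141, 0.001, 1.678]
wrist_force: [0.9, -0.4, -0.2]
width: 0.0613
```

```bash
python3 -c "
from h import *
cm,p,d=look('w9',['nut','steel_bar'])
cv2.imwrite('pics/w9c.png',cv2.resize(p[160:260,220:340,::-1],None,fx=5,fy=5,interpolation=cv2.INTER_CUBIC))
go(.4327,-.004,.012,96)"
```

```text
nut conf 0.73 ctr 0.4325 -0.0051  w 37 h 43  long-axis yaw -77.8 [255, 176, 298, 223]
steel_bar conf 0.88 ctr 0.7069 -0.0231  w 22 h 63  long-axis yaw -70.6 [538, 215, 560, 272]
steel_bar conf 0.85 ctr 0.3537 -0.2567  w 15 h 40  long-axis yaw 79.6 [175, 384, 194, 413]
steel_bar conf 0.77 ctr 0.4377 -0.1315  w 27 h 87  long-axis yaw -24.3 [229, 287, 307, 339]
go (0.4327, -0.004, 0.012, 96) t [ 0.0007 -0.0009  0.1511] a [0.001 0.001 0.   ] | now t=13.5 [ 0.4334 -0.0045  0.1631] w 0.0609 [ 0.1 -0.2  0.9]
```

View pics/w9c.png

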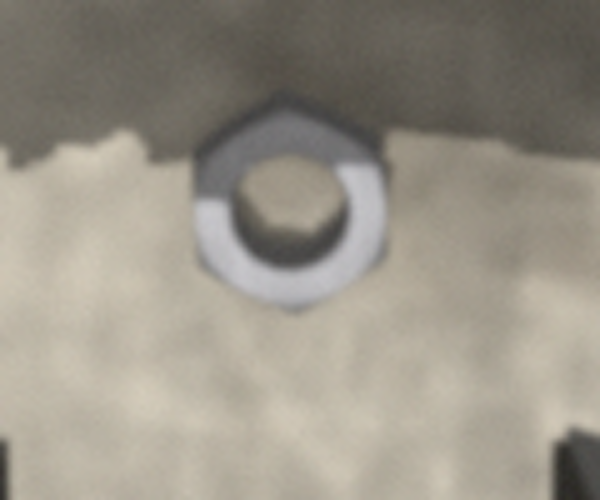

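The nut's flats already face the jaw direction: corners at the top and bottom of the crop, (285,100) and (293,308). I'm gripping it as it is.

Call:
step_arm --steps '[{"jaw": 0.65, "tx": -0.001, "ty": -0.001, "tz": 0.151, "ax": 0, "ay": 0, "az": 0}, {"jaw": 0.65, "tx": -0.001, "ty": -0.001, "tz": 0.151, "ax": 0, "ay": 0, "az": 0}, {"jaw": 0.65, "tx": -0.001, "ty": -0.001, "tz": 0.151, "ax": 0, "ay": 0, "az": 0}, {"jaw": 0.65, "tx": -0.001, "ty": -0.001, "tz": 0.151, "ax": 0, "ay": 0, "az": 0}, {"jaw": 0.65, "tx": -0.001, "ty": -0.001, "tz": 0.151, "ax": 0, "ay": 0, "az": 0}, {"jaw": 0.25, "tx": -0.001, "ty": -0.001, "tz": 0.151, "ax": 0, "ay": 0, "az": 0}, {"jaw": 0.25, "tx": -0.001, "ty": -0.001, "tz": 0.151, "ax": 0, "ay": 0, "az": 0}, {"jaw": 0.25, "tx": -0.001, "ty": -0.001, "tz": 0.151, "ax": 0, "ay": 0, "az": 0}]'

```text
time: 14.3
tool_pos: [0.4331, -0.0059, 0.0126]
ee_rot: [3.14, 0.001, 1.675]
wrist_force: [0.2, -0.2, -0.1]
width: 0.0402
```

Call:
step_arm --steps '[{"jaw": 0.25, "tx": 0, "ty": 0, "tz": 0, "ax": 0, "ay": 0, "az": 0}, {"jaw": 0.25, "tx": 0, "ty": 0, "tz": 0, "ax": 0, "ay": 0, "az": 0}]'

```text
time: 14.5
tool_pos: [0.4331, -0.0059, 0.0127]
ee_rot: [3.14, 0.001, 1.675]
wrist_force: [-0.4, 1.7, -0.9]
width: 0.036
```

Call:
step_arm --steps '[{"jaw": 0.25, "tx": 0, "ty": 0, "tz": -0.05, "ax": 0, "ay": 0, "az": 0}, {"jaw": 0.25, "tx": 0, "ty": 0, "tz": -0.1, "ax": 0, "ay": 0, "az": 0}, {"jaw": 0.25, "tx": -0.04, "ty": 0.023, "tz": -0.14, "ax": 0, "ay": 0, "az": 0}, {"jaw": 0.25, "tx": -0.28, "ty": 0.166, "tz": -0.15, "ax": 0, "ay": 0, "az": 0}, {"jaw": 0.25, "tx": -0.28, "ty": 0.166, "tz": -0.15, "ax": 0, "ay": 0, "az": 0}, {"jaw": 0.25, "tx": -0.28, "ty": 0.166, "tz": -0.15, "ax": 0, "ay": 0, "az": 0}, {"jaw": 0.25, "tx": -0.28, "ty": 0.166, "tz": -0.15, "ax": 0, "ay": 0, "az": 0}, {"jaw": 0.25, "tx": -0.28, "ty": 0.166, "tz": -0.15, "ax": 0, "ay": 0, "az": 0}]'

```text
time: 15.3
tool_pos: [0.605, -0.2377, 0.1608]
ee_rot: [3.14, 0.001, 1.675]
wrist_force: [0.3, 0.4, -1.1]
width: 0.0359
```

Call:
step_arm --steps '[{"jaw": 0.25, "tx": 0, "ty": 0, "tz": 0, "ax": 0, "ay": 0, "az": 0}]'

```text
time: 15.4
tool_pos: [0.6067, -0.2426, 0.1575]
ee_rot: [-3.141, 0.001, 1.671]
wrist_force: [-0.2, 0.7, -1.6]
width: 0.0361
```

```bash
python3 -c "
from h import *
go(.6276,-.267,.0195,96.2)"
```

```text
go (0.6276, -0.267, 0.0195, 96.2) t [-0.0262  0.0184  0.138 ] a [-0.001  0.001 -0.008] | now t=15.4 [ 0.6067 -0.2426  0.1575] w 0.0361 [-0.2  0.7 -1.6]
```

Call:
step_arm --steps '[{"jaw": 0.25, "tx": -0.026, "ty": 0.018, "tz": 0, "ax": 0, "ay": 0, "az": 0}, {"jaw": 0.25, "tx": -0.026, "ty": 0.018, "tz": 0.04, "ax": 0, "ay": 0, "az": 0}, {"jaw": 0.25, "tx": -0.026, "ty": 0.018, "tz": 0.09, "ax": 0, "ay": 0, "az": 0}, {"jaw": 0.25, "tx": -0.026, "ty": 0.018, "tz": 0.12, "ax": 0, "ay": 0, "az": 0}, {"jaw": 0.25, "tx": -0.026, "ty": 0.018, "tz": 0.13, "ax": 0, "ay": 0, "az": 0}, {"jaw": 0.25, "tx": -0.026, "ty": 0.018, "tz": 0.13, "ax": 0, "ay": 0, "az": 0}, {"jaw": 0.25, "tx": -0.026, "ty": 0.018, "tz": 0.13, "ax": 0, "ay": 0, "az": 0}]'

```text
time: 16.1
tool_pos: [0.6284, -0.2672, 0.0299]
ee_rot: [3.139, 0.003, 1.671]
wrist_force: [0.1, -0.3, 0.2]
width: 0.0363
```

Call:
step_arm --steps '[{"jaw": 0.25, "tx": 0, "ty": 0, "tz": 0.0105, "ax": 0, "ay": 0, "az": 0}, {"jaw": 0.25, "tx": 0, "ty": 0, "tz": 0.0105, "ax": 0, "ay": 0, "az": 0}, {"jaw": 0.6, "tx": 0, "ty": 0, "tz": 0.0105, "ax": 0, "ay": 0, "az": 0}, {"jaw": 0.6, "tx": 0, "ty": 0, "tz": 0.0105, "ax": 0, "ay": 0, "az": 0}, {"jaw": 0.6, "tx": 0, "ty": 0, "tz": 0.0105, "ax": 0, "ay": 0, "az": 0}, {"jaw": 0.6, "tx": 0, "ty": 0, "tz": -0.04, "ax": 0, "ay": 0, "az": 0}, {"jaw": 0.6, "tx": 0, "ty": 0, "tz": -0.09, "ax": 0, "ay": 0, "az": 0}, {"jaw": 0.6, "tx": 0, "ty": 0, "tz": -0.14, "ax": 0, "ay": 0, "az": 0}]'

```text
time: 16.9
tool_pos: [0.6277, -0.2666, 0.171]
ee_rot: [3.14, 0.003, 1.671]
wrist_force: [0.7, -0.0, -0.0]
width: 0.0565
```

```bash
python3 -c "
from h import *
cm,p,d=look('w10',['pin_tray'])
find('wrist','nut',cm,z=.025)
go(.4385,-.131,.16,157)
go(.4385,-.131,.16,-23)
print(get_obs()['joint_positions'].round(2))"
```

```text
pin_tray conf 0.80 ctr 0.6218 -0.2089  w 122 h 191  long-axis yaw -83.8 [205, 21, 343, 232]
nut conf 0.95 ctr 0.6280 -0.2662  w 36 h 42  long-axis yaw -83.3 [253, 173, 293, 217]
go (0.4385, -0.131, 0.16, 157) t [ 0.1558 -0.1775  0.0128] a [ 0.006  0.016 -1.069] | now t=17.1 [ 0.6306 -0.268   0.1766] w 0.0565 [-0.2 -0.6 -0. ]
go (0.4385, -0.131, 0.16, -23) t [ 0.1558 -0.1775  0.0128] a [ 0.018 -0.007  2.073] | now t=17.1 [ 0.6306 -0.268   0.1766] w 0.0565 [-0.2 -0.6 -0. ]
[-0.48  0.39  1.08 -0.    1.66 -0.58]
```

The nut is in the smaller compartment at (0.628,-0.266). Next is the bar.

Call:
step_arm --steps '[{"jaw": 0.6, "tx": 0.156, "ty": -0.178, "tz": 0.01, "ax": 0, "ay": 0, "az": -1.069}, {"jaw": 0.6, "tx": 0.156, "ty": -0.178, "tz": 0.01, "ax": 0, "ay": 0, "az": -1.069}, {"jaw": 0.6, "tx": 0.156, "ty": -0.178, "tz": 0.01, "ax": 0, "ay": 0, "az": -1.069}, {"jaw": 0.6, "tx": 0.156, "ty": -0.178, "tz": 0.01, "ax": 0, "ay": 0, "az": -1.069}, {"jaw": 0.6, "tx": 0.156, "ty": -0.178, "tz": 0.01, "ax": 0, "ay": 0, "az": -1.069}, {"jaw": 0.6, "tx": 0.156, "ty": -0.178, "tz": 0.01, "ax": 0, "ay": 0, "az": -1.069}, {"jaw": 0.6, "tx": 0.156, "ty": -0.178, "tz": 0.01, "ax": 0, "ay": 0, "az": -1.069}, {"jaw": 0.6, "tx": 0.156, "ty": -0.178, "tz": 0.01, "ax": 0, "ay": 0, "az": -1.069}]'

```text
time: 17.85
tool_pos: [0.4369, -0.1303, 0.1614]
ee_rot: [-3.139, 0.014, 2.741]
wrist_force: [-0.2, 1.1, 0.4]
width: 0.0567
```

```bash
python3 -c "
from h import *
cm,p,d=look('w11',['steel_bar','rubber_pad'])
go(.4385,-.131,.011,157)"
```

```text
steel_bar conf 0.86 ctr 0.3474 -0.2323  w 20 h 87  long-axis yaw -88.0 [92, 125, 184, 181]
steel_bar conf 0.75 ctr 0.4361 -0.1341  w 20 h 85  long-axis yaw -24.7 [262, 151, 287, 239]
rubber_pad conf 0.94 ctr 0.4418 -0.2760  w 27 h 36  long-axis yaw 67.2 [125, 244, 158, 272]
rubber_pad conf 0.56 ctr 0.6355 -0.2719  w 35 h 40  long-axis yaw 67.2 [212, 388, 248, 410]
go (0.4385, -0.131, 0.011, 157) t [0.0013 0.0005 0.1509] a [-0.003  0.015 -0.002] | now t=18.0 [ 0.4377 -0.1308  0.1619] w 0.0566 [ 0.4  0.8 -0.3]
```

Call:
step_arm --steps '[{"jaw": 0.6, "tx": 0, "ty": -0.0035, "tz": 0.151, "ax": 0, "ay": 0.015, "az": 0.027}, {"jaw": 0.6, "tx": 0, "ty": -0.0035, "tz": 0.151, "ax": 0, "ay": 0.015, "az": 0.027}, {"jaw": 0.6, "tx": 0, "ty": -0.0035, "tz": 0.151, "ax": 0, "ay": 0.015, "az": 0.027}, {"jaw": 0.6, "tx": 0, "ty": -0.0035, "tz": 0.151, "ax": 0, "ay": 0.015, "az": 0.027}, {"jaw": 0.6, "tx": 0, "ty": -0.0035, "tz": 0.151, "ax": 0, "ay": 0.015, "az": 0.027}, {"jaw": 0.6, "tx": 0, "ty": -0.0035, "tz": 0.151, "ax": 0, "ay": 0.015, "az": 0.027}]'

```text
time: 18.6
tool_pos: [0.438, -0.1352, 0.0108]
ee_rot: [-3.139, -0.001, 2.71]
wrist_force: [-0.8, 0.3, 1.3]
width: 0.0564
```

Call:
step_arm --steps '[{"jaw": 0.1, "tx": 0, "ty": 0, "tz": 0, "ax": 0, "ay": 0, "az": 0}, {"jaw": 0.1, "tx": 0, "ty": 0, "tz": 0, "ax": 0, "ay": 0, "az": 0}, {"jaw": 0.1, "tx": 0, "ty": 0, "tz": 0, "ax": 0, "ay": 0, "az": 0}, {"jaw": 0.1, "tx": 0, "ty": 0, "tz": 0, "ax": 0, "ay": 0, "az": 0}, {"jaw": 0.1, "tx": 0, "ty": 0, "tz": 0, "ax": 0, "ay": 0, "az": 0}, {"jaw": 0.1, "tx": 0, "ty": 0, "tz": 0, "ax": 0, "ay": 0, "az": 0}]'

```text
time: 19.2
tool_pos: [0.4381, -0.1351, 0.0109]
ee_rot: [-3.139, -0.001, 2.71]
wrist_force: [-0.8, 0.8, 1.9]
width: 0.0193
```

```bash
python3 -c "
from h import *
go(.60,.20,.17,107)"
```

```text
go (0.6, 0.2, 0.17, 107) t [-0.0066  0.3717 -0.1599] a [-0.003 -0.     0.842] | now t=19.2 [ 0.4381 -0.1351  0.0109] w 0.0193 [-0.8  0.8  1.9]
```

Call:
step_arm --steps '[{"jaw": 0.1, "tx": 0, "ty": 0, "tz": -0.05, "ax": 0, "ay": 0, "az": 0}, {"jaw": 0.1, "tx": 0, "ty": 0, "tz": -0.1, "ax": 0, "ay": 0, "az": 0}, {"jaw": 0.1, "tx": 0, "ty": 0.04, "tz": -0.14, "ax": 0, "ay": 0, "az": 0.1}, {"jaw": 0.1, "tx": 0.005, "ty": 0.42, "tz": -0.155, "ax": 0, "ay": 0, "az": 0.842}, {"jaw": 0.1, "tx": 0.005, "ty": 0.42, "tz": -0.155, "ax": 0, "ay": 0, "az": 0.842}, {"jaw": 0.1, "tx": 0.005, "ty": 0.42, "tz": -0.155, "ax": 0, "ay": 0, "az": 0.842}, {"jaw": 0.1, "tx": 0.005, "ty": 0.42, "tz": -0.155, "ax": 0, "ay": 0, "az": 0.842}, {"jaw": 0.1, "tx": 0.005, "ty": 0.42, "tz": -0.155, "ax": 0, "ay": 0, "az": 0.842}]'

```text
time: 20.0
tool_pos: [0.5452, 0.1029, 0.157]
ee_rot: [-3.139, 0.001, 1.93]
wrist_force: [0.2, -0.8, -0.1]
width: 0.0195
```

```bash
python3 -c "
from h import *
go(.609,.249,.16,107)"
```

```text
go (0.609, 0.249, 0.16, 107) t [ 0.1143  0.1111 -0.0034] a [-0.003  0.001  0.063] | now t=20.0 [0.5452 0.1029 0.157 ] w 0.0195 [ 0.2 -0.8 -0.1]
```

Call:
step_arm --steps '[{"jaw": 0.1, "tx": 0.114, "ty": 0.111, "tz": -0.003, "ax": 0, "ay": 0, "az": 0.063}, {"jaw": 0.1, "tx": 0.114, "ty": 0.111, "tz": -0.003, "ax": 0, "ay": 0, "az": 0.063}, {"jaw": 0.1, "tx": 0.114, "ty": 0.111, "tz": -0.003, "ax": 0, "ay": 0, "az": 0.063}, {"jaw": 0.1, "tx": 0.114, "ty": 0.111, "tz": -0.003, "ax": 0, "ay": 0, "az": 0.063}, {"jaw": 0.1, "tx": 0.114, "ty": 0.111, "tz": -0.003, "ax": 0, "ay": 0, "az": 0.063}, {"jaw": 0.1, "tx": 0.114, "ty": 0.111, "tz": -0.003, "ax": 0, "ay": 0, "az": 0.063}]'

```text
time: 20.6
tool_pos: [0.6086, 0.2476, 0.159]
ee_rot: [-3.137, 0.002, 1.867]
wrist_force: [-0.2, -0.3, -0.7]
width: 0.0196
```

```bash
python3 -c "
from h import *
cm,p,d=look('w12',['flat_tray'])
find('wrist','steel_bar',cm,z=get_obs()['tool_pos'][2])
go(.609,.249,.018,107)"
```

```text
flat_tray conf 0.98 ctr 0.6202 0.2168  w 120 h 183  long-axis yaw -72.9 [212, 132, 345, 315]
flat_tray conf 0.55 ctr 0.5424 0.3869  w 25 h 68  long-axis yaw 16.9 [205, 0, 292, 35]
steel_bar conf 0.61 ctr 0.6076 0.2484  w 20 h 87  long-axis yaw -73.1 [254, 183, 296, 335]
steel_bar conf 0.58 ctr 0.6494 0.1535  w 10 h 14  long-axis yaw 17.2 [285, 405, 308, 420]
go (0.609, 0.249, 0.018, 107) t [0.0022 0.0012 0.142 ] a [-0.003  0.002 -0.002] | now t=20.8 [0.6088 0.2469 0.16  ] w 0.0194 [-0.6 -0.1 -0.4]
```

View pics/w12.png

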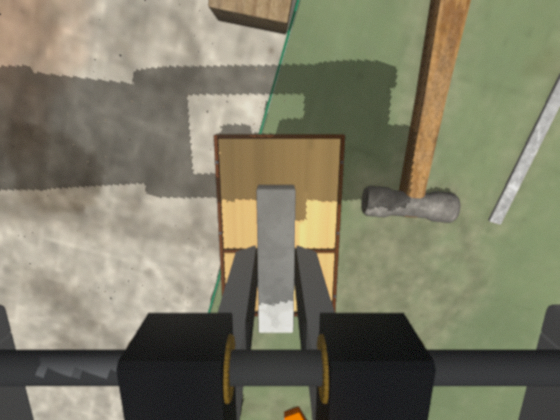

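The bar is held square to the tray at (276,258), and the strip is at row 250. I'm lowering it.

Call:
step_arm --steps '[{"jaw": 0.1, "tx": 0.001, "ty": 0.001, "tz": 0.05, "ax": 0, "ay": 0, "az": 0}, {"jaw": 0.1, "tx": 0.001, "ty": 0.001, "tz": 0.1, "ax": 0, "ay": 0, "az": 0}, {"jaw": 0.1, "tx": 0.001, "ty": 0.001, "tz": 0.13, "ax": 0, "ay": 0, "az": 0}, {"jaw": 0.1, "tx": 0.001, "ty": 0.001, "tz": 0.13, "ax": 0, "ay": 0, "az": 0}, {"jaw": 0.1, "tx": 0.001, "ty": 0.001, "tz": 0.13, "ax": 0, "ay": 0, "az": 0}]'

```text
time: 21.25
tool_pos: [0.6094, 0.2469, 0.0308]
ee_rot: [-3.139, 0.002, 1.864]
wrist_force: [0.2, -0.1, -0.3]
width: 0.0195
```

Call:
step_arm --steps '[{"jaw": 0.1, "tx": 0, "ty": 0, "tz": 0.013, "ax": 0, "ay": 0, "az": 0}, {"jaw": 0.1, "tx": 0, "ty": 0, "tz": 0.013, "ax": 0, "ay": 0, "az": 0}, {"jaw": 0.5, "tx": 0, "ty": 0, "tz": 0.013, "ax": 0, "ay": 0, "az": 0}, {"jaw": 0.5, "tx": 0, "ty": 0, "tz": 0.013, "ax": 0, "ay": 0, "az": 0}, {"jaw": 0.5, "tx": 0, "ty": 0, "tz": 0.013, "ax": 0, "ay": 0, "az": 0}, {"jaw": 0.5, "tx": 0, "ty": 0, "tz": -0.04, "ax": 0, "ay": 0, "az": 0}, {"jaw": 0.5, "tx": 0, "ty": 0, "tz": -0.09, "ax": 0, "ay": 0, "az": 0}, {"jaw": 0.5, "tx": 0, "ty": 0, "tz": -0.14, "ax": 0, "ay": 0, "az": 0}]'

```text
time: 22.05
tool_pos: [0.6093, 0.2472, 0.1696]
ee_rot: [-3.139, 0.002, 1.864]
wrist_force: [1.5, 0.1, -0.0]
width: 0.0468
```

```bash
python3 -c "
from h import *
cm,p,d=look('w13',['flat_tray'])
find('wrist','steel_bar',cm,z=.018)
go(.4425,-.276,.16,67)
print(get_obs()['joint_positions'].round(2))"
```

```text
flat_tray conf 0.75 ctr 0.6209 0.2137  w 120 h 189  long-axis yaw -73.1 [211, 132, 342, 309]
steel_bar conf 0.63 ctr 0.6091 0.2471  w 22 h 86  long-axis yaw -73.4 [263, 149, 287, 241]
steel_bar conf 0.59 ctr 0.7063 0.0008  w 22 h 33  long-axis yaw -52.6 [284, 400, 309, 420]
go (0.4425, -0.276, 0.16, 67) t [-0.4527 -0.3144  0.0125] a [ 0.01  -0.002  0.695] | now t=22.2 [0.6125 0.2482 0.1749] w 0.0472 [ 0.1 -0.8 -0.9]
[ 0.3   0.34  1.15 -0.    1.64  0.01]
```

The bar lies at tray y ≈ +0.035, flat in the longer compartment. Next is the rubber block.

Call:
step_arm --steps '[{"jaw": 0.5, "tx": -0.453, "ty": -0.314, "tz": 0.01, "ax": 0, "ay": 0, "az": 0.69}, {"jaw": 0.5, "tx": -0.453, "ty": -0.314, "tz": 0.01, "ax": 0, "ay": 0, "az": 0.69}, {"jaw": 0.5, "tx": -0.453, "ty": -0.314, "tz": 0.01, "ax": 0, "ay": 0, "az": 0.69}, {"jaw": 0.5, "tx": -0.453, "ty": -0.314, "tz": 0.01, "ax": 0, "ay": 0, "az": 0.69}, {"jaw": 0.5, "tx": -0.453, "ty": -0.314, "tz": 0.01, "ax": 0, "ay": 0, "az": 0.69}, {"jaw": 0.5, "tx": -0.453, "ty": -0.314, "tz": 0.01, "ax": 0, "ay": 0, "az": 0.69}, {"jaw": 0.5, "tx": -0.453, "ty": -0.314, "tz": 0.01, "ax": 0, "ay": 0, "az": 0.69}, {"jaw": 0.5, "tx": -0.453, "ty": -0.314, "tz": 0.01, "ax": 0, "ay": 0, "az": 0.69}]'

```text
time: 23.0
tool_pos: [0.4865, -0.1352, 0.1624]
ee_rot: [3.135, -0.005, 1.174]
wrist_force: [0.2, 0.6, 0.0]
width: 0.0472
```

```bash
python3 -c "
from h import *
go(.4425,-.276,.16,67.5)"
```

```text
go (0.4425, -0.276, 0.16, 67.5) t [-0.1469  0.0137  0.0017] a [ 0.007 -0.005 -0.004] | now t=23.0 [ 0.4865 -0.1352  0.1624] w 0.0472 [0.2 0.6 0. ]
```

Call:
step_arm --steps '[{"jaw": 0.5, "tx": -0.147, "ty": 0.014, "tz": 0.002, "ax": 0, "ay": 0, "az": 0}, {"jaw": 0.5, "tx": -0.147, "ty": 0.014, "tz": 0.002, "ax": 0, "ay": 0, "az": 0}, {"jaw": 0.5, "tx": -0.147, "ty": 0.014, "tz": 0.002, "ax": 0, "ay": 0, "az": 0}, {"jaw": 0.5, "tx": -0.147, "ty": 0.014, "tz": 0.002, "ax": 0, "ay": 0, "az": 0}, {"jaw": 0.5, "tx": -0.147, "ty": 0.014, "tz": 0.002, "ax": 0, "ay": 0, "az": 0}, {"jaw": 0.5, "tx": -0.147, "ty": 0.014, "tz": 0.002, "ax": 0, "ay": 0, "az": 0}]'

```text
time: 23.6
tool_pos: [0.4427, -0.275, 0.1588]
ee_rot: [3.137, -0.006, 1.175]
wrist_force: [0.1, -0.3, 0.2]
width: 0.0471
```

```bash
python3 -c "
from h import *
cm,p,d=look('w14',['rubber_pad'])
find('wrist','rubber_pad',cm,z=0)
go(.4425,-.277,.012,67.5)"
```

```text
rubber_pad conf 0.75 ctr 0.4453 -0.2783  w 21 h 32  long-axis yaw 67.2 [266, 186, 286, 220]
rubber_pad conf 0.75 ctr 0.4435 -0.2833  w 22 h 34  long-axis yaw 67.2 [266, 186, 286, 220]
go (0.4425, -0.277, 0.012, 67.5) t [-0.0032 -0.0008  0.1476] a [ 0.006 -0.005 -0.001] | now t=23.8 [ 0.4432 -0.2747  0.1596] w 0.0468 [-0.1  0.3  0.1]
```

Call:
step_arm --steps '[{"jaw": 0.5, "tx": -0.003, "ty": 0.003, "tz": 0.147, "ax": 0.006, "ay": -0.005, "az": 0}, {"jaw": 0.5, "tx": -0.003, "ty": 0.003, "tz": 0.147, "ax": 0.006, "ay": -0.005, "az": 0}, {"jaw": 0.5, "tx": -0.003, "ty": 0.003, "tz": 0.147, "ax": 0.006, "ay": -0.005, "az": 0}, {"jaw": 0.5, "tx": -0.003, "ty": 0.003, "tz": 0.147, "ax": 0.006, "ay": -0.005, "az": 0}, {"jaw": 0.5, "tx": -0.003, "ty": 0.003, "tz": 0.147, "ax": 0.006, "ay": -0.005, "az": 0}, {"jaw": 0.1, "tx": -0.003, "ty": 0.003, "tz": 0.147, "ax": 0.006, "ay": -0.005, "az": 0}, {"jaw": 0.1, "tx": -0.003, "ty": 0.003, "tz": 0.147, "ax": 0.006, "ay": -0.005, "az": 0}, {"jaw": 0.1, "tx": -0.003, "ty": 0.003, "tz": 0.147, "ax": 0.006, "ay": -0.005, "az": 0}]'

```text
time: 24.55
tool_pos: [0.4462, -0.2782, 0.0131]
ee_rot: [3.141, -0.0, 1.177]
wrist_force: [0.5, 0.2, 0.3]
width: 0.0266
```

Call:
step_arm --steps '[{"jaw": 0.1, "tx": 0, "ty": 0, "tz": 0, "ax": 0, "ay": 0, "az": 0}, {"jaw": 0.1, "tx": 0, "ty": 0, "tz": 0, "ax": 0, "ay": 0, "az": 0}, {"jaw": 0.1, "tx": 0, "ty": 0, "tz": 0, "ax": 0, "ay": 0, "az": 0}]'

```text
time: 24.85
tool_pos: [0.4462, -0.2783, 0.0131]
ee_rot: [3.141, -0.0, 1.177]
wrist_force: [-0.6, 0.0, -0.4]
width: 0.0219
```

```bash
python3 -c "
from h import *
go(.6376,.1605,.17,107)"
```

```text
go (0.6376, 0.1605, 0.17, 107) t [ 0.4787  0.0086 -0.1568] a [ 0.001  0.    -0.69 ] | now t=24.9 [ 0.4462 -0.2783  0.0131] w 0.0219 [-0.6  0.  -0.4]
```

Call:
step_arm --steps '[{"jaw": 0.1, "tx": 0, "ty": 0, "tz": -0.05, "ax": 0, "ay": 0, "az": 0}, {"jaw": 0.1, "tx": 0, "ty": 0, "tz": -0.1, "ax": 0, "ay": 0, "az": 0}, {"jaw": 0.1, "tx": 0.04, "ty": 0, "tz": -0.14, "ax": 0, "ay": 0, "az": -0.1}, {"jaw": 0.1, "tx": 0.479, "ty": 0.009, "tz": -0.15, "ax": 0, "ay": 0, "az": -0.69}, {"jaw": 0.1, "tx": 0.479, "ty": 0.009, "tz": -0.15, "ax": 0, "ay": 0, "az": -0.69}, {"jaw": 0.1, "tx": 0.479, "ty": 0.009, "tz": -0.15, "ax": 0, "ay": 0, "az": -0.69}, {"jaw": 0.1, "tx": 0.479, "ty": 0.009, "tz": -0.15, "ax": 0, "ay": 0, "az": -0.69}, {"jaw": 0.1, "tx": 0.479, "ty": 0.009, "tz": -0.15, "ax": 0, "ay": 0, "az": -0.69}]'

```text
time: 25.65
tool_pos: [0.5605, -0.015, 0.1569]
ee_rot: [3.14, 0.001, 1.869]
wrist_force: [1.0, -0.3, -0.5]
width: 0.0216
```

```bash
python3 -c "
from h import *
go(.6374,.16,.16,107)"
```

```text
go (0.6374, 0.16, 0.16, 107) t [ 0.1446  0.1249 -0.003 ] a [0.001 0.001 0.002] | now t=25.6 [ 0.5605 -0.015   0.1569] w 0.0216 [ 1.  -0.3 -0.5]
```

Call:
step_arm --steps '[{"jaw": 0.1, "tx": 0.145, "ty": 0.125, "tz": -0.003, "ax": 0, "ay": 0, "az": 0}, {"jaw": 0.1, "tx": 0.145, "ty": 0.125, "tz": -0.003, "ax": 0, "ay": 0, "az": 0}, {"jaw": 0.1, "tx": 0.145, "ty": 0.125, "tz": -0.003, "ax": 0, "ay": 0, "az": 0}, {"jaw": 0.1, "tx": 0.145, "ty": 0.125, "tz": -0.003, "ax": 0, "ay": 0, "az": 0}, {"jaw": 0.1, "tx": 0.145, "ty": 0.125, "tz": -0.003, "ax": 0, "ay": 0, "az": 0}, {"jaw": 0.1, "tx": 0.145, "ty": 0.125, "tz": 0.04, "ax": 0, "ay": 0, "az": 0}, {"jaw": 0.1, "tx": 0.145, "ty": 0.125, "tz": 0.08, "ax": 0, "ay": 0, "az": 0}, {"jaw": 0.1, "tx": 0.145, "ty": 0.125, "tz": 0.08, "ax": 0, "ay": 0, "az": 0}]'

```text
time: 26.45
tool_pos: [0.6323, 0.1586, 0.0691]
ee_rot: [-3.128, -0.001, 1.869]
wrist_force: [-0.6, -0.4, -0.8]
width: 0.0217
```

```bash
python3 -c "
from h import *
go(.6374,.16,.02,107)"
```

```text
go (0.6374, 0.16, 0.02, 107) t [-0.0002  0.006   0.049 ] a [-0.014 -0.001  0.001] | now t=26.4 [0.6323 0.1586 0.0691] w 0.0217 [-0.6 -0.4 -0.8]
```

Call:
step_arm --steps '[{"jaw": 0.1, "tx": 0, "ty": 0.006, "tz": 0.03, "ax": -0.012, "ay": 0, "az": 0}, {"jaw": 0.1, "tx": 0, "ty": 0.006, "tz": 0.038, "ax": -0.012, "ay": 0, "az": 0}, {"jaw": 0.1, "tx": 0, "ty": 0.006, "tz": 0.038, "ax": -0.012, "ay": 0, "az": 0}, {"jaw": 0.1, "tx": 0, "ty": 0.006, "tz": 0.038, "ax": -0.012, "ay": 0, "az": 0}]'

```text
time: 26.85
tool_pos: [0.6387, 0.1601, 0.0334]
ee_rot: [3.141, -0.0, 1.868]
wrist_force: [-0.1, 0.4, 0.1]
width: 0.0216
```

Call:
step_arm --steps '[{"jaw": 0.1, "tx": 0, "ty": 0, "tz": 0.0135, "ax": 0, "ay": 0, "az": 0}, {"jaw": 0.1, "tx": 0, "ty": 0, "tz": 0.0135, "ax": 0, "ay": 0, "az": 0}, {"jaw": 0.5, "tx": 0, "ty": 0, "tz": 0.0135, "ax": 0, "ay": 0, "az": 0}, {"jaw": 0.5, "tx": 0, "ty": 0, "tz": 0.0135, "ax": 0, "ay": 0, "az": 0}, {"jaw": 0.5, "tx": 0, "ty": 0, "tz": 0.0135, "ax": 0, "ay": 0, "az": 0}, {"jaw": 0.5, "tx": 0, "ty": 0, "tz": -0.04, "ax": 0, "ay": 0, "az": 0}, {"jaw": 0.5, "tx": 0, "ty": 0, "tz": -0.09, "ax": 0, "ay": 0, "az": 0}, {"jaw": 0.5, "tx": 0, "ty": 0, "tz": -0.14, "ax": 0, "ay": 0, "az": 0}]'

```text
time: 27.65
tool_pos: [0.6382, 0.16, 0.1714]
ee_rot: [3.141, -0.0, 1.868]
wrist_force: [0.6, -0.4, 0.2]
width: 0.047
```

Call:
step_arm --steps '[{"jaw": 0.5, "tx": 0, "ty": -0.2, "tz": -0.05, "ax": 0, "ay": 0, "az": 0}, {"jaw": 0.5, "tx": 0, "ty": -0.2, "tz": -0.05, "ax": 0, "ay": 0, "az": 0}, {"jaw": 0.5, "tx": 0, "ty": -0.2, "tz": -0.05, "ax": 0, "ay": 0, "az": 0}, {"jaw": 0.5, "tx": 0, "ty": -0.2, "tz": -0.05, "ax": 0, "ay": 0, "az": 0}, {"jaw": 0.5, "tx": 0, "ty": -0.2, "tz": -0.05, "ax": 0, "ay": 0, "az": 0}, {"jaw": 0.5, "tx": 0, "ty": -0.2, "tz": -0.05, "ax": 0, "ay": 0, "az": 0}]'

```text
time: 28.25
tool_pos: [0.4467, 0.1012, 0.223]
ee_rot: [3.137, 0.0, 1.868]
wrist_force: [0.2, -0.7, -0.7]
width: 0.0467
```

```bash
python3 -c "
from h import *
p,d=snapshot('top');cm=camera_model('top')
cv2.imwrite('pics/t2c.png',cv2.resize(p[160:300,110:430,::-1],None,fx=2.5,fy=2.5,interpolation=cv2.INTER_CUBIC))
for n in ['tape_roll','square_tube','wood_block','flat_tray','pin_tray']: find('top',n,cm)
for n,z in dict(tall_spacer=.05,nut=.025,rubber_pad=.026,steel_bar=.018).items(): find('top',n,cm,z=z)
T=dict(f=([.6209,.2137],17),p=([.6213,-.2083],6.2))
for n,(c,a) in T.items():
    c_,s_=np.cos(np.radians(a)),np.sin(np.radians(a));M=np.array([[c_,s_],[-s_,c_]])
    for q in [(.6091,.2471),(.6374,.16),(.628,-.2662),(.6176,-.173)]: print(n,q,(M@(np.array(q)-c)).round(4))
print(get_obs()['tool_pos'])"
```

```text
tape_roll conf 0.57 ctr 0.6129 -0.0083  w 52 h 54  long-axis yaw -45.3 [280, 195, 294, 212]
square_tube conf 0.93 ctr 0.4727 -0.4160  w 19 h 214  long-axis yaw 4.6 [403, 217, 414, 280]
wood_block conf 0.92 ctr 0.5351 0.4543  w 66 h 160  long-axis yaw -83.2 [120, 217, 173, 240]
flat_tray conf 0.84 ctr 0.6198 0.2153  w 126 h 195  long-axis yaw -73.1 [186, 176, 248, 228]
pin_tray conf 0.77 ctr 0.6202 -0.2053  w 127 h 196  long-axis yaw -83.8 [313, 180, 377, 222]
tall_spacer conf 0.63 ctr 0.6164 -0.1711  w 29 h 29  long-axis yaw -0.8 [329, 195, 339, 208]
nut conf 0.67 ctr 0.6282 -0.2648  w 36 h 40  long-axis yaw 89.7 [361, 192, 371, 207]
rubber_pad conf 0.44 ctr 0.6366 0.1593  w 22 h 28  long-axis yaw -71.8 [228, 192, 240, 203]
steel_bar conf 0.65 ctr 0.3479 -0.2283  w 13 h 72  long-axis yaw 89.7 [342, 281, 367, 288]
steel_bar conf 0.58 ctr 0.7289 -0.0284  w 21 h 81  long-axis yaw -48.5 [281, 160, 302, 180]
steel_bar conf 0.49 ctr 0.8166 -0.1366  w 21 h 85  long-axis yaw 44.2 [312, 132, 333, 152]
steel_bar conf 0.45 ctr 0.6075 0.2491  w 23 h 85  long-axis yaw -73.5 [194, 202, 220, 215]
f (0.6091, 0.2471) [-0.0015  0.0354]
f (0.6374, 0.16) [ 0.0001 -0.0562]
f (0.628, -0.2662) [-0.1335 -0.461 ]
f (0.6176, -0.173) [-0.1162 -0.3688]
p (0.6091, 0.2471) [0.0371 0.4541]
p (0.6374, 0.16) [0.0558 0.3644]
p (0.628, -0.2662) [ 0.0004 -0.0583]
p (0.6176, -0.173) [0.0001 0.0355]
[0.44729389 0.10142359 0.22081825]
```

View pics/t2c.png

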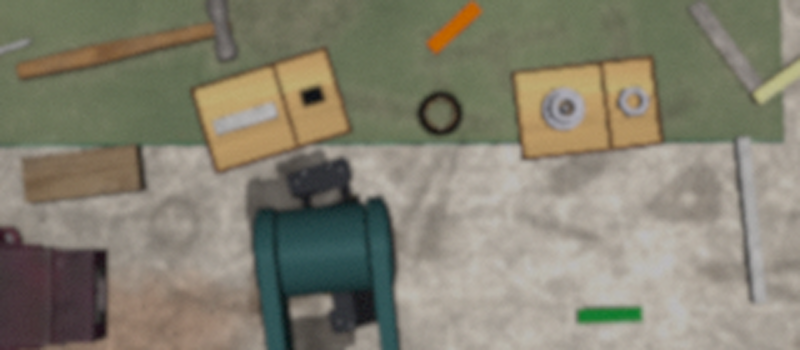

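The final picture shows the bar at (245,118) and rubber at (312,95) in the flat tray. The spacer is on the collar round the pin at (563,107), with the nut at (633,100). The bystanders have not moved, and the arm is clear.

```bash
python3 -c "
from bench import *
print(close_job())"
```

```text
the job is handed in; nothing more can be done
None
```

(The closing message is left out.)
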